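# Hook the hidden kit tray out from under the bench riser and lay in the instruments

### The job

The kit tray is pushed back under the white bench riser and your hand will not fit: use the orange-handled hook to reach in under the ledge, catch the tray's pull loop and draw the tray fully out, not touching it with the gripper until it is out, and put the hook back on its blue mat, standing on its handle as it was. Then lay the instruments flat across the tray in the order of use: first the forceps, centred in the front lane (next to the pull loop), then the spatula, centred in the rear lane (next to the ledge). Leave the tray out, do not knock the riser, and leave everything else where it is.

Things in the scene. Friction and masses are not known exactly. Their poses are not given: they have to be found in the camera images.
- riser: fixed low white bench riser, grey sides: 213 deep, 224 wide, top 70 mm high; top board (the ledge) 10 thick, 60 mm free beneath; side panels 10 thick, open at the front. Origin: on the bench under the middle of the ledge's front edge; +x goes in under the ledge, y along the edge. Its yaw stays within 0.18 rad of the room's.
- tray (a joint): aluminium kit tray sliding under the riser: 0 = right in, 0.200 m (end stop) = out towards the riser's -x; starts at 0 to 0.006, stays where left, 3 N friction plus 12 N per m/s. Tray 188 wide, 158 deep; floor top 9 mm above the bench, underside 5; front wall 5 thick, top at 24 mm, other walls 17. At joint 0 its front face is 50 mm behind the ledge's front edge.
- loop_eye (a point): middle of the hole of the tray's steel pull loop, hidden under the ledge. The loop lies level on the tray's middle line, forward of its front wall: 7 mm bar, its centre 16 mm above the bench; hole 37 wide (y), 25 deep (x), open above and below. At joint 0 the point is 38 mm behind the ledge's front edge. Riser's axes; moves with the tray.
- lane_front (a point): centre of the front lane (nearer the loop) on the tray floor, riser's axes; lanes run along y. In the riser's frame x = 0.0885 - joint; 38 mm behind the tray's front face. The rear lane's centre is 48 mm further in (+x). Three rows of blue posts (8 mm across, 11 high, at y = +50 and -50 mm, rows 48 mm apart) bound the lanes, each midway between two rows; for y within 45 mm the floor is clear.
- hook_mat: fixed blue mat 240 (x) by 180 (y), 3 thick, on which the hook lies; origin at the centre of its underside. It is at the left or the right.
- instrument_mat: fixed green mat 240 (x) by 180 (y), 3 thick, on which forceps and spatula lie; origin at the centre of its underside. On the other side from the blue mat.
- pull_hook: loose pull hook, 0.12 kg, standing on its handle, point down. Orange handle block 80 long (x), 20 wide (y), 30 high; origin under the middle of the handle, x along the hook. A 7 mm steel shank leaves its +x end, axis 20 mm above the underside, and bends straight down at x = 95 mm to a point level with the handle's underside.
- hook_point (a point): lower end of the hook's point, at (95, 0, 0) mm in the hook's frame, which is also its orientation
- forceps: loose steel forceps (tweezers), 123 long (y), 14 wide (x), 9 high, lying flat, 0.03 kg; origin at the centre of the underside
- spatula: loose laboratory spatula, 150 long (x): black grip 80 long, 12 wide, 10 high, with a flat steel blade at each end (up to 14 wide), 0.04 kg; origin at the centre of the underside
- tape: bystander: roll of beige masking tape lying flat, 100 mm across, 25 high. Leave it alone; origin at the centre of its underside
- dish_red: bystander: dark red petri dish, 93 mm across, 15 high, on top of the riser, back from its front edge. Leave it alone; origin at the centre of its underside
- dish_yellow: bystander: yellow petri dish, 93 mm across, 15 high. Leave it alone; origin at the centre of its underside
- slides: bystander: black slide box, 133x89x26. Leave it alone; origin at the centre of its underside
- vial: bystander: white-capped upright vial, 21 mm across, 60 high. Leave it alone; origin at the centre of its underside
- dish_amber: bystander: dark orange-brown petri dish, 93 mm across, 15 high, on top of the riser, back from its front edge. Leave it alone; origin at the centre of its underside
Not all that is in view belongs to the job. Of the things that look like the pull_hook, take the one that is nearest to the robot's base at the start.

How it is judged (in metres and radians):
On the way, in this order (a step that is already met when the one before it is completed fails the run):
1. the tray is drawn fully out (joint over 0.185 m) (value of joint tray above 0.185 m), for 0.2 s.
2. the hook is back on its blue mat, let go (x of pull_hook in the frame of hook_mat between -0.115 and 0.115 m and y of pull_hook in the frame of hook_mat between -0.085 and 0.085 m and z of pull_hook in the frame of hook_mat below 0.01 m and angle between pull_hook's own z axis and vertical below 0.15 rad and linear speed of pull_hook below 0.03 m/s and contact force between the fingers and pull_hook below 0.2 N), for 0.2 s.
3. the forceps lie in the front lane, let go (value of joint tray above 0.185 m and x of forceps in the frame of lane_front between -0.016 and 0.016 m and y of forceps in the frame of lane_front between -0.03 and 0.03 m and z of forceps in the frame of lane_front between -0.004 and 0.007 m and angle between the y axis of forceps and the y axis of lane_front, either way round below 0.25 rad and angle between forceps's own z axis and vertical below 0.25 rad and linear speed of forceps below 0.03 m/s and contact force between the fingers and forceps below 0.2 N), for 0.2 s.
4. the spatula lies in the rear lane, let go (value of joint tray above 0.185 m and x of spatula in the frame of lane_front between 0.032 and 0.064 m and y of spatula in the frame of lane_front between -0.03 and 0.03 m and z of spatula in the frame of lane_front between -0.004 and 0.007 m and angle between the x axis of spatula and the y axis of lane_front, either way round below 0.25 rad and angle between spatula's own z axis and vertical below 0.25 rad and linear speed of spatula below 0.03 m/s and contact force between the fingers and spatula below 0.2 N), for 0.2 s.
At the end, for the whole second after the job is handed in: Tray out (joint over 0.185 m); forceps in front lane, spatula in rear lane: within 16 mm across and 30 mm along the lane, within 7 mm of the floor, 0.25 rad of its direction (either way), at rest, let go; hook at rest on its handle, handle's middle on the blue mat (all of step 4 and x of forceps in the frame of lane_front between -0.016 and 0.016 m and y of forceps in the frame of lane_front between -0.03 and 0.03 m and z of forceps in the frame of lane_front between -0.004 and 0.007 m and angle between the y axis of forceps and the y axis of lane_front, either way round below 0.25 rad and angle between forceps's own z axis and vertical below 0.25 rad and linear speed of each of forceps, pull_hook below 0.03 m/s and contact force between the fingers and forceps below 0.2 N and x of pull_hook in the frame of hook_mat between -0.115 and 0.115 m and y of pull_hook in the frame of hook_mat between -0.085 and 0.085 m and z of pull_hook in the frame of hook_mat below 0.01 m and angle between pull_hook's own z axis and vertical below 0.15 rad); the robot touches nothing.
It fails at once if the robot itself touches the tray before it is out (the hook must draw it out) (value of joint tray below 0.18 m and contact force between any of the fingers, the arm and tray above 1 N).
It fails at once if the robot knocks hard against the riser (contact force between any of the arm, the fingers and riser above 40 N).
It fails at once if a bystander is disturbed (moved over 40 mm) (distance of any of tape, dish_red, dish_yellow, slides, vial, dish_amber from where it was at the start of the episode above 0.04 m).
It also fails if it takes over 72 s, if anything falls off the work surface, if the arm or the gripper's body presses on something with over 40 N, if the wrist force passes 120 N, or if a joint passes its speed limit or range.

### The arm

A 6-joint arm with a two-finger parallel gripper is mounted at the origin on a cart in front of the work surface, level with it; the furniture and walls round the work are solid. World frame = base frame: x ahead of the robot, y to its left, z up, the work surface at z = 0. Lengths are in mm, angles in rad, forces in N, time in s.
With the tool pointing down it reaches from about 350 to 875 mm from the base axis. Payload 4.2 kg.
Tool frame: the origin (TCP) lies at the very end of the fingers, on their centre line; the grasp point (between the pads) lies 19 mm behind it; z points along the fingers, y is the line along which they close (so a half turn about z gives the same grasp; the last joint's range is limited). The gripper opens to 85 mm and grips with 20 to 120 N. Pads are 22 mm wide; open, the fingers measure 114 mm over their backs; the gripper's body (76 mm by 85 mm) begins 54 mm behind the grasp point. The pads swing forward as they close: fully open they stand 13 mm farther back than shut.
Start: joints at [-0.867, 0.385, 0.008, 0, -1.194, -0.259], TCP at [268.935, -564.157, 231.312] pointing down, gripper open.
Joint ranges: [-3.14, 3.14], [-1.21, 2.06], [-1.07, 1.41], [-3.16, 2.05], [-2.99, -0.16], [-3.1, 3.1]. Speed limits (rad/s): [2.79, 2.79, 3.14, 3.14, 3.14, 3.14].

### API

Orientations are given as a unit quaternion [x, y, z, w].
In Python, from bench import arm, viewer gives the robot as it stands. The module is installed in compiled form; this text tells all that it offers.
- The arm moves only by the shell command python3 -m jog [OPENING], which reads ROWS from standard input. ROWS is a JSON list that holds a single list of rows (three levels of brackets), with 1 to 10 rows, each of 6 numbers: dx, dy, dz in mm, then a rotation vector rx, ry, rz in rad; each row is the pose to reach, as a shift and turn from the pose commanded when the command began, along the tool's axes at that moment; what a row does not reach only later rows make up. A row lasts 1/10 s, in which the tool goes at most 50 mm and 0.15 rad, less where a joint would pass 70% of its speed; a pose out of reach is approached as far as the arm can. OPENING is the finger opening in mm, set as the command begins (- or left out keeps the last). The fingers move at their own pace and stop on an object; the grip force is fixed at half the most. Time passes only in rows, so rows that do not move let the fingers close. It prints the time, the measured TCP pose, the force, the opening and the grip force at its end. Input that does not fit is refused with a message, and nothing moves.
- arm.read_state(): the state, without advancing time (a new reading comes with each control period).
- viewer.get_image(name): name is "scene" or "top"; returns (picture, depth): 480x640x3 uint8, blue, green, red; 480x640 float32, mm along the optical axis (not along the pixel's ray), 0 where there is no reading.
- viewer.get_calibration(name): a dict with "K" (3x3 intrinsics, pixels), "D" ([k1, k2, p1, p2, k3] as OpenCV has them; the pictures are not rectified), "rvec" (rotation vector, rad) and "tvec" (3), from world to camera coordinates, as OpenCV has them. Camera axes: x right, y down, z forward; pixel columns grow to the right and rows downward; lengths in mm; the calibration is good to about 2 mm. A picture is of the moment at which its call begins. get_calibration takes no time and is no camera call.
- arm.job_done(): hands the job in; it is judged then, once.
The state is a dict: "clock": time; "joints": joint angles; "joint_vel": joint speeds; "joint_efforts": joint torques, N m; "position": TCP position; "ee_rot": TCP orientation; "contact_force": force on the tool from outside, world axes, zero at the start; "wrist_torque": the same for the moment, N m; "gripper_width": finger opening in mm; "grasp_force": force on a finger pad.
Only numpy, scipy, OpenCV 4.12 (cv2) and the standard library are available. Lean on these libraries where they do the work, as an engineer would, in place of code of your own. Each camera call takes 0.05 s, during which the arm holds its last target. There are 200 camera calls.

## Working session

There is one attempt and no reset: what is moved stays moved. The work goes in short steps, Python scripts to look and compute and a shell command to move; the robot and the scene stay as the last step left them, time stands still between calls to the robot, and variables do not carry over. Pictures are saved under pics/ and viewed, at most 10 in all, crops included, and the job is handed in when it is done.

```bash
mkdir -p pics
cat > h.py <<'E'
import numpy as np, cv2, json
from bench import arm, viewer
from scipy.spatial.transform import Rotation as R
def snap(n):
    im,d=viewer.get_image(n); np.savez('pics/%s.npz'%n,im=im,d=d); return im,d
def world(n,pts,z=None):
    """pixel -> world, by depth (z None) or on plane z"""
    c=viewer.get_calibration(n); K=np.array(c['K'],float);D=np.array(c['D'],float)
    M=cv2.Rodrigues(np.array(c['rvec'],float))[0]; t=np.array(c['tvec'],float).ravel()
    d=np.load('pics/%s.npz'%n)['d']; out=[]
    for u,v in pts:
        x,y=cv2.undistortPoints(np.array([[[u,v]]],float),K,D)[0,0]
        r=M.T@np.array([x,y,1]); o=-M.T@t
        s=d[int(round(v)),int(round(u))] if z is None else (z-o[2])/r[2]
        out.append(o+s*r)
    return np.array(out)
def pix(n,P):
    c=viewer.get_calibration(n)
    return cv2.projectPoints(np.array(P,float).reshape(-1,1,3),np.array(c['rvec'],float),np.array(c['tvec'],float),np.array(c['K'],float),np.array(c['D'],float))[0][:,0]
def delta(pos,yaw=None):
    """rows shift in tool axes for target TCP pos (mm); yaw = wanted world angle of tool y axis"""
    s=arm.read_state(); r=R.from_quat(s['ee_rot']); 
    return r.inv().apply(np.array(pos)-s['position'])
E
python3 - <<'E'
from h import *
for n in('scene','top'):
    im,d=snap(n); cv2.imwrite('pics/%s0.png'%n,im)
    c=viewer.get_calibration(n); print(n,-cv2.Rodrigues(np.array(c['rvec'],float))[0].T@np.array(c['tvec'],float).ravel())
s=arm.read_state(); print(s); print(R.from_quat(s['ee_rot']).as_matrix().round(3))
E
```

```text
scene [-451.25981586 -638.63364935  639.8734763 ]
top [ 494.82554942  108.12866592 1415.21586812]
{'clock': 0.1, 'joints': array([-8.67416540e-01,  3.85493619e-01,  6.77127146e-03, -4.19378954e-04,
       -1.19399357e+00, -2.58630506e-01]), 'joint_vel': array([ 0.0009505 , -0.0027611 ,  0.00460638,  0.00114618,  0.00050853,
       -0.00045301]), 'joint_efforts': array([-2.79477426e-04, -3.93320560e+01,  1.88929421e+01,  4.19794455e+00,
       -2.60881628e-03, -1.24460527e-06]), 'position': array([ 268.70467994, -563.72124641,  230.32829496]), 'ee_rot': array([-2.20470867e-01,  9.75393068e-01,  9.41064639e-04, -2.71280188e-04]), 'contact_force': array([ 0.05343628,  0.74071696, -0.34110405]), 'wrist_torque': array([-0.00730285,  0.08764397,  0.05074107]), 'grasp_force': 0.0, 'gripper_width': 85.54617231420461}
[[-0.903 -0.43  -0.001]
 [-0.43   0.903  0.002]
 [ 0.     0.002 -1.   ]]
```

View pics/top0.png

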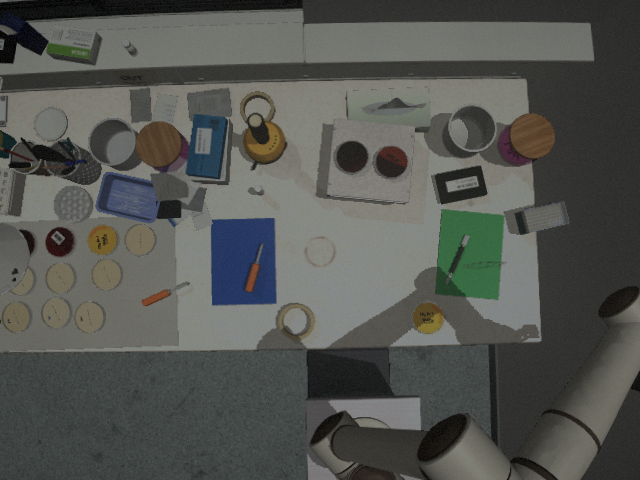

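View pics/scene0.png

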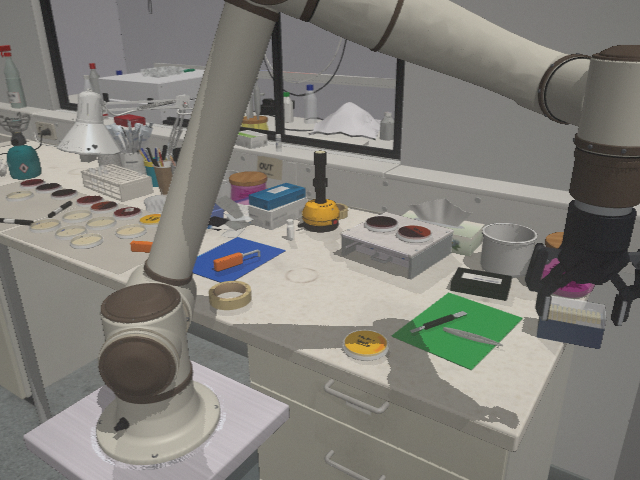

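Top view: the riser is at (372,160) with two dishes on it, the blue mat at (243,262) and the green mat at (470,254). Two things could be the hook: the one on the blue mat at (255,268), and an orange-handled one on the grey mat at (165,293). I'll check which is nearer the base, and look at crops.

Run:
```python
from h import *
im=np.load('pics/top.npz')['im']
def crop(x0,x1,y0,y1,s): return cv2.resize(im[y0:y1,x0:x1],None,fx=s,fy=s,interpolation=cv2.INTER_CUBIC)
a=crop(210,280,215,307,4); b=crop(435,510,205,301,4); c=crop(310,430,110,215,4)
A=np.zeros((800,600,3),np.uint8)[:600]
A=np.zeros((600,800,3),np.uint8)
b2=b[:,:300]
A[:368,:280]=a; A[:384,290:590]=b; 
cv2.imwrite('pics/crop1.png',A[:400,:600])
cv2.imwrite('pics/crop2.png',crop(315,430,110,215,5))
print(np.hypot(*world('top',[(255,270),(150,297)],20)[:,:2].T))
print('corners blue',world('top',[(211,220),(274,218),(276,303),(213,305)],3).round())
print('depth: dishes etc',world('top',[(372,125),(340,130),(410,130),(335,195),(405,198),(255,280),(458,256)]).round())
```

```text
[587.23357642 731.51376665]
corners blue [[654. 415.   3.]
 [656. 237.   3.]
 [418. 235.   3.]
 [416. 411.   3.]]
depth: dishes etc [[ 897.  -39.   70.]
 [ 885.   48.   70.]
 [ 882. -143.   68.]
 [ 707.   66.   63.]
 [ 694. -122.   70.]
 [ 483.  289.   32.]
 [ 537. -274.   16.]]
```

View pics/crop1.png

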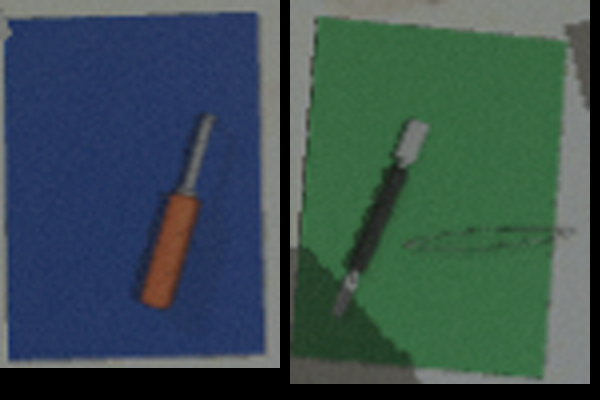

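View pics/crop2.png

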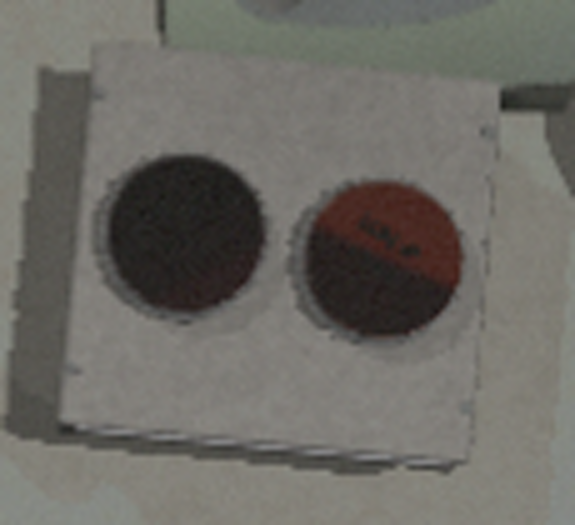

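Crop 1 shows the hook on the blue mat: handle from (188,193) to (153,304), point end at (210,117). The spatula runs (418,122) to (338,316) and the forceps (405,245) to (575,232). Crop 2 shows the riser top, with corners at (62,423), (465,457), (498,85) and (93,45). The hook on the blue mat is nearest the base (587 against 731 mm).

```bash
cat > m.py <<'E'
from h import *
def cp(pts,ox,oy,s,x0=0): return [(ox+(x-x0+.5)/s-.5,oy+(y+.5)/s-.5) for x,y in pts]
E
python3 - <<'E'
from m import *
def rep(n,w): print(n,w.round(1).tolist())
h=world('top',cp([(176,190),(200,197),(166,308),(140,300)],210,215,4),33); rep('handle',h); c=h.mean(0); rep('c',c)
ax=h[:2].mean(0)-h[2:].mean(0); print('len',np.linalg.norm(ax),'yaw',np.arctan2(ax[1],ax[0]))
# shank end top approx z 3+20+3.5
t=world('top',cp([(210,118)],210,215,4),26); rep('tip',t); v=t[0]-c; print(np.hypot(*v[:2]),np.arctan2(v[1],v[0]))
# colour segmentation of orange
im=np.load('pics/top.npz')['im']; hsv=cv2.cvtColor(im,cv2.COLOR_BGR2HSV)
m=((hsv[...,0]<18)&(hsv[...,1]>120)&(hsv[...,2]>80)); mm=np.zeros_like(m); mm[215:307,210:280]=m[215:307,210:280]
ys,xs=np.nonzero(mm); w=world('top',list(zip(xs,ys)),33); r=cv2.minAreaRect(w[:,:2].astype(np.float32)); print('orange',w.mean(0),r)
s=world('top',cp([(418,122),(338,316)],435,205,4,290),7); rep('spat',s); v=s[0]-s[1]; print(s.mean(0),np.linalg.norm(v),np.arctan2(v[1],v[0]))
f=world('top',cp([(405,245),(575,232)],435,205,4,290),8); rep('forc',f); v=f[0]-f[1]; print(f.mean(0),np.linalg.norm(v),np.arctan2(v[1],v[0]))
q=world('top',cp([(62,423),(465,457),(498,85),(93,45)],315,110,5),70); rep('riser',q)
for i in range(4): e=q[(i+1)%4]-q[i]; print(np.linalg.norm(e),np.arctan2(e[1],e[0]))
for n in range(1): print(world('top',[(440,212),(503,217),(498,299),(437,293)],3).round())
E
```

```text
handle [[532.0, 291.9, 33.0], [526.9, 275.5, 33.0], [451.8, 299.8, 33.0], [457.6, 317.5, 33.0]]
c [492.1, 296.2, 33.0]
len 78.83370537628437 yaw -0.3220597681226724
tip [[581.3, 268.7, 26.0]]
93.32698142633747 -0.2984587468654812
orange [490.34921741 296.92268336  33.        ] ((490.91748046875, 296.6706237792969), (18.395296096801758, 76.6025161743164), 72.75943756103516)
spat [[595.3, -303.5, 7.0], [460.9, -241.4, 7.0]]
[ 528.06573565 -272.4453529     7.        ] 148.03650934090123 -0.4322745788535376
forc [[509.2, -290.4, 8.0], [515.3, -412.0, 8.0]]
[ 512.23642774 -351.15817659    8.        ] 121.74373587971472 1.6213138368912425
riser [[709.1, 87.6, 70.0], [686.2, -128.7, 70.0], [890.8, -154.6, 70.0], [917.1, 66.0, 70.0]]
217.55550639982354 -1.6760722832848813
206.1790632850703 -0.12582677692530883
222.1571343368494 1.4521630952426428
209.1031366273315 3.0379664066564804
[[ 663. -231.    3.]
 [ 645. -412.    3.]
 [ 414. -387.    3.]
 [ 435. -214.    3.]]
```

```bash
cat >> h.py <<'E'
def go(pos,yaw):
    """print tool-axes shift and turn to TCP pos, tool down with its y axis at world angle yaw (or yaw+pi, nearer)"""
    s=arm.read_state(); r=R.from_quat(s['ee_rot']); M=r.as_matrix(); best=None
    for a in (yaw,yaw+np.pi):
        y=np.array([np.cos(a),np.sin(a),0]); z=np.array([0,0,-1.]); T=np.column_stack([np.cross(y,z),y,z])
        v=(r.inv()*R.from_matrix(T)).as_rotvec()
        if best is None or np.linalg.norm(v)<np.linalg.norm(best): best=v
    p=np.array(s['position'])
    print('at',p.round(1),'yaw_y',np.arctan2(M[1,1],M[0,1]).round(3),'j6',round(float(s['joints'][5]),2),'W',round(s['gripper_width'],1),'t',s['clock'])
    print('shift',(M.T@(np.array(pos)-p)).round(1),'turn',best.round(3))
E
python3 - <<'E'
from h import *
go([491,296.7,110],-0.31+np.pi/2)
print('ring depth',world('top',[(307,250),(334,250),(320,265),(320,250)]).round())
# riser refine with depth
d=np.load('pics/top.npz')['d']; uv=[(u,v) for u in range(320,425) for v in range(115,210)]; w=world('top',uv)
m=(abs(w[:,2]-70)<5); print(cv2.minAreaRect(w[m][:,:2].astype(np.float32)), w[m].mean(0))
mm=np.zeros((480,640),np.uint8)
for (u,v),k in zip(uv,m): mm[v,u]=k
mm=cv2.morphologyEx(mm,cv2.MORPH_OPEN,np.ones((5,5))); ys,xs=np.nonzero(mm); p=world('top',list(zip(xs,ys)),70)[:,:2].astype(np.float32)
print(cv2.minAreaRect(p))
E
```

```text
at [ 268.7 -563.7  230.3] yaw_y 2.015 j6 -0.26 W 85.5 t 0.1
shift [-570.8  680.9  121.6] turn [ 0.002 -0.001  0.755]
ring depth [[564. 146.   0.]
 [562.  71.   0.]
 [521. 111.   3.]
 [563. 110.   6.]]
((800.1060180664062, -32.27204895019531), (224.7752685546875, 217.66160583496094), 83.07662963867188) [797.08428698 -30.54980555  69.4984005 ]
((800.571044921875, -32.179481506347656), (223.83839416503906, 215.6242218017578), 83.86492919921875)
```

```bash
echo '[[[-285, 340, 60, 0, 0, 0.38], [-285, 340, 60, 0, 0, 0.38], [-285, 340, 60, 0, 0, 0.38], [-285, 340, 60, 0, 0, 0.38], [-285, 340, 60, 0, 0, 0.38], [-285, 340, 60, 0, 0, 0.38], [-285, 340, 60, 0, 0, 0.38], [-285, 340, 60, 0, 0, 0.38], [-285, 340, 60, 0, 0, 0.38], [-285, 340, 60, 0, 0, 0.38]]]' | python3 -m jog 60
python3 -c "
from h import *
go([491,296.7,110],-0.31+np.pi/2)"
```

```text
clock: 1.1
position: [380.6, -130.1, 170.8]
ee_rot: [-0.037, 0.999, 0.0, -0.0]
contact_force: [0.1, -0.5, 0.0]
gripper_width: 60.0
grasp_force: 0.0
at [ 380.6 -130.1  170.8] yaw_y 1.645 j6 -1.58 W 60.0 t 1.1
shift [-141.7  417.5   60.9] turn [ 0.001 -0.001  0.384]
```

```bash
echo '[[[-142, 417, 61, 0, 0, 0.38], [-142, 417, 61, 0, 0, 0.38], [-142, 417, 61, 0, 0, 0.38], [-142, 417, 61, 0, 0, 0.38], [-142, 417, 61, 0, 0, 0.38], [-142, 417, 61, 0, 0, 0.38], [-142, 417, 61, 0, 0, 0.38], [-142, 417, 61, 0, 0, 0.38], [-142, 417, 61, 0, 0, 0.38], [-142, 417, 61, 0, 0, 0.38]]]' | python3 -m jog 
python3 -c "
from h import *
print(arm.read_state()['joints'].round(2))
im,d=snap('top'); cv2.imwrite('pics/a.png',im)
go([491,296.7,8],-0.31+np.pi/2)"
```

```text
clock: 2.1
position: [495.8, 293.9, 109.1]
ee_rot: [0.156, 0.988, -0.0, 0.0]
contact_force: [0.3, -0.1, -0.1]
gripper_width: 59.7
grasp_force: 0.0
[ 0.82  0.42 -0.28  0.   -0.88 -2.7 ]
at [496.1 294.7 108.8] yaw_y 1.258 j6 -2.7 W 59.8 t 2.15
shift [  5.5   0.4 100.8] turn [ 0.     0.001 -0.002]
```

```bash
echo '[[[5.5, 0.4, 50, 0, 0, 0], [5.5, 0.4, 80, 0, 0, 0], [5.5, 0.4, 100, 0, 0, 0], [5.5, 0.4, 100, 0, 0, 0], [5.5, 0.4, 100, 0, 0, 0]]]' | python3 -m jog 60
echo '[[[0, 0, 0, 0, 0, 0], [0, 0, 0, 0, 0, 0], [0, 0, 0, 0, 0, 0], [0, 0, 0, 0, 0, 0], [0, 0, 0, 0, 0, 0], [0, 0, 0, 0, 0, 0], [0, 0, 0, 0, 0, 0]]]' | python3 -m jog 0
python3 -c "
from h import *
go([491,296.7,8],-0.31+np.pi/2)"
```

```text
clock: 2.65
position: [489.9, 292.0, 10.6]
ee_rot: [0.157, 0.988, -0.0, -0.0]
contact_force: [-0.5, 0.6, 0.3]
gripper_width: 60.1
grasp_force: 0.0
clock: 3.35
position: [490.6, 293.8, 12.1]
ee_rot: [0.157, 0.988, 0.001, 0.001]
contact_force: [-0.1, 0.4, 6.7]
gripper_width: 18.8
grasp_force: 59.8
at [490.6 293.8  12.1] yaw_y 1.256 j6 -2.71 W 18.8 t 3.35
shift [0.5 2.8 4.1] turn [ 0.003  0.002 -0.004]
```

```bash
echo '[[[0, 0, -30, 0, 0, 0], [0, 0, -70, 0, 0, 0], [0, 0, -100, 0, 0, 0], [0, 0, -100, 0, 0, 0], [0, 0, -100, 0, 0, 0], [0, 0, -100, 0, 0, 0]]]' | python3 -m jog
python3 - <<'E'
from h import *
im,d=snap('scene'); 
s=arm.read_state(); print(s['position'],s['gripper_width'],s['contact_force'])
p=np.array(s['position']); M=R.from_quat(s['ee_rot']).as_matrix(); ax=M@[-1,0,0]; print(ax)
tip=p+95*ax; q=pix('scene',[p,tip+[0,0,-8],tip+[0,0,12]]); print(q)
c=q[0].astype(int); x0,y0=c[0]-60,c[1]-70
for a in q: print(a-[x0,y0])
cv2.imwrite('pics/c3.png',cv2.resize(im[y0:y0+120,x0:x0+160],None,fx=5,fy=5,interpolation=cv2.INTER_CUBIC)); print(x0,y0)
E
```

```text
clock: 3.95
position: [488.4, 291.9, 108.8]
ee_rot: [0.157, 0.988, -0.001, -0.001]
contact_force: [0.1, 0.5, -2.1]
gripper_width: 19.1
grasp_force: 59.0
[488.47921864 291.89652311 108.62152012] 18.248332403053055 [ 0.63830024  0.80348373 -1.32449414]
[ 0.95061789 -0.31035737 -0.00198274]
[[225.75691065 229.86032895]
 [257.76130926 224.02650206]
 [257.3324918  216.95491975]]
[60.75691065 70.86032895]
[92.76130926 65.02650206]
[92.3324918  57.95491975]
165 159
```

View pics/c3.png

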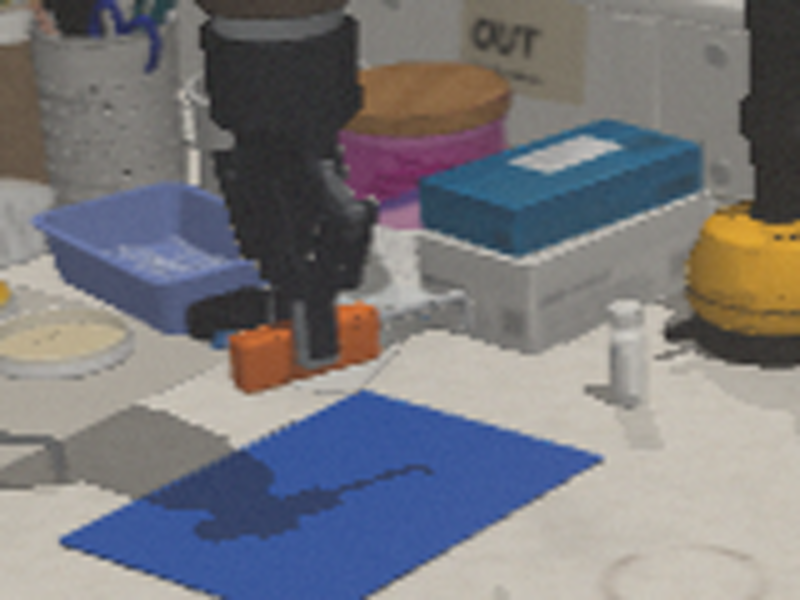

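The hook is held level. Its point, at crop (465,325), matches the prediction (464,325), so the grasp geometry is right. Next I go in front of the riser.

```bash
cat >> h.py <<'E'
YR=-0.115; OR=np.array([694.7,-20.3,0])
def rw(x,y,z): c,s=np.cos(YR),np.sin(YR); return OR+[x*c-y*s,x*s+y*c,z]
E
python3 -c "
from h import *
go(rw(-140,0,90),YR+np.pi/2)"
```

```text
at [488.5 291.9 108.6] yaw_y 1.255 j6 -2.71 W 18.2 t 4.0
shift [-155.8 -260.6   19.1] turn [-0.003 -0.002 -0.201]
```

```bash
echo '[[[-156, -260, 19, 0, 0, -0.2], [-156, -260, 19, 0, 0, -0.2], [-156, -260, 19, 0, 0, -0.2], [-156, -260, 19, 0, 0, -0.2], [-156, -260, 19, 0, 0, -0.2], [-156, -260, 19, 0, 0, -0.2], [-156, -260, 19, 0, 0, -0.2], [-156, -260, 19, 0, 0, -0.2], [-156, -260, 19, 0, 0, -0.2], [-156, -260, 19, 0, 0, -0.2]]]' | python3 -m jog
python3 -c "
from h import *
go(rw(-140,0,33),YR+np.pi/2)"
```

```text
clock: 5.0
position: [557.0, -1.5, 91.0]
ee_rot: [0.057, 0.998, -0.0, -0.0]
contact_force: [0.3, 0.3, -1.8]
gripper_width: 18.8
grasp_force: 59.2
at [557.   -1.5  91. ] yaw_y 1.458 j6 -1.97 W 18.8 t 5.0
shift [ 1.  -2.9 58. ] turn [-0.    -0.001  0.002]
```

```bash
echo '[[[1, -3, 40, 0, 0, 0], [1, -3, 58, 0, 0, 0], [1, -3, 58, 0, 0, 0], [1, -3, 58, 0, 0, 0], [1, -3, 58, 0, 0, 0]]]' | python3 -m jog
python3 -c "
from h import *
im,d=snap('scene'); cv2.imwrite('pics/s4.png',cv2.resize(im[190:340,270:470],None,fx=4,fy=4,interpolation=cv2.INTER_CUBIC))
s=arm.read_state(); p=np.array(s['position']); M=R.from_quat(s['ee_rot']).as_matrix()
for n,q in (('tip',p+95*(M@[-1,0,0])+[0,0,-6]),('eye',rw(35,0,16)),('edgeL',rw(0,112,70)),('edgeR',rw(0,-112,70)),('mid',rw(0,0,70)),('mid60',rw(0,0,60))): print(n,((pix('scene',q)[0]-[270,190])*4).round())
go(rw(-60,0,33),YR+np.pi/2)"
```

```text
clock: 5.5
position: [557.1, -4.7, 34.8]
ee_rot: [0.057, 0.998, 0.0, 0.001]
contact_force: [-0.1, -0.2, -1.9]
gripper_width: 19.0
grasp_force: 59.2
tip [370. 292.]
eye [440. 270.]
edgeL [275. 169.]
edgeR [562. 258.]
mid [411. 211.]
mid60 [411. 226.]
at [557.1  -4.8  34.8] yaw_y 1.457 j6 -1.97 W 18.9 t 5.55
shift [-78.5   0.4   2.1] turn [0.001 0.003 0.001]
```

View pics/s4.png

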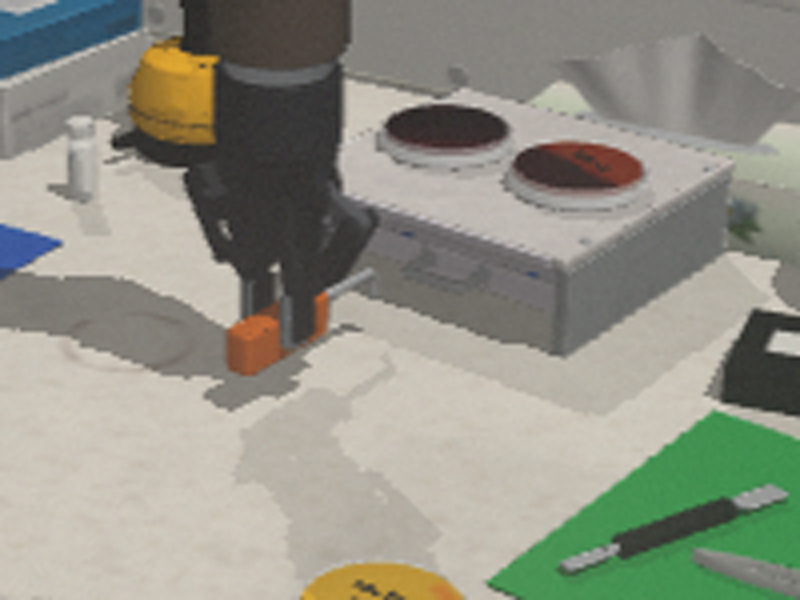

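The loop shows at (445,268) against the predicted (440,270), and the riser corner at (560,262) against (562,258), so the riser pose holds. Going in now.

```bash
echo '[[[-25, 0, 1, 0, 0, 0], [-50, 0, 1, 0, 0, 0], [-70, 0, 2, 0, 0, 0], [-79, 0, 2, 0, 0, 0], [-79, 0, 2, 0, 0, 0], [-79, 0, 2, 0, 0, 0]]]' | python3 -m jog
python3 -c "
from h import *
im,d=snap('scene'); cv2.imwrite('pics/s5.png',cv2.resize(im[220:290,330:430],None,fx=7,fy=7,interpolation=cv2.INTER_CUBIC))
s=arm.read_state(); p=np.array(s['position']); M=R.from_quat(s['ee_rot']).as_matrix()
for n,q in (('tip',p+95*(M@[-1,0,0])+[0,0,-6]),('eye',rw(35,0,16)),): print(n,((pix('scene',q)[0]-[330,220])*7).round())
go(rw(-60,0,12),YR+np.pi/2)"
```

```text
clock: 6.15
position: [633.4, -14.7, 31.4]
ee_rot: [0.058, 0.998, 0.0, -0.0]
contact_force: [-0.7, -0.3, -1.1]
gripper_width: 18.9
grasp_force: 59.2
tip [352. 242.]
eye [350. 262.]
at [633.2 -14.6  31.4] yaw_y 1.455 j6 -1.92 W 18.3 t 6.2
shift [-1.8  1.4 19.4] turn [-0.    -0.001 -0.   ]
```

View pics/s5.png

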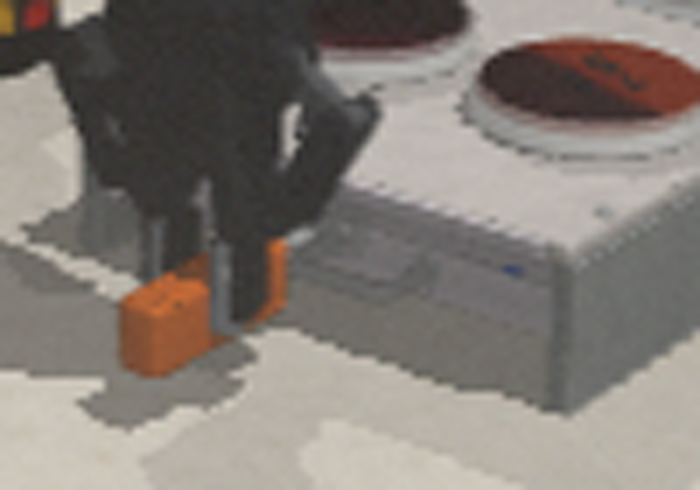

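The loop sits around (365,258), close to the predicted eye at (350,262). Lowering the point into it and starting a gentle pull.

```bash
echo '[[[-2, 1, 10, 0, 0, 0], [-2, 1, 19, 0, 0, 0], [-2, 1, 19, 0, 0, 0], [-2, 1, 19, 0, 0, 0]]]' | python3 -m jog
echo '[[[8, 0, 0, 0, 0, 0], [16, 0, 0, 0, 0, 0], [24, 0, 0, 0, 0, 0], [32, 0, 0, 0, 0, 0], [40, 0, 0, 0, 0, 0], [48, 0, 0, 0, 0, 0], [48, 0, 0, 0, 0, 0]]]' | python3 -m jog
python3 -c "
from h import *
im,d=snap('scene'); cv2.imwrite('pics/s6.png',cv2.resize(im[200:320,300:450],None,fx=5,fy=5,interpolation=cv2.INTER_CUBIC))
go(rw(-60-210,0,12),YR+np.pi/2)"
```

```text
clock: 6.6
position: [636.0, -13.9, 11.8]
ee_rot: [0.057, 0.998, -0.0, -0.001]
contact_force: [-0.2, -0.4, -1.4]
gripper_width: 18.5
grasp_force: 59.3
clock: 7.3
position: [586.9, -8.4, 12.5]
ee_rot: [0.058, 0.998, -0.0, -0.001]
contact_force: [0.9, 0.9, -1.1]
gripper_width: 18.6
grasp_force: 59.3
at [587.   -8.5  12.3] yaw_y 1.456 j6 -1.95 W 19.2 t 7.35
shift [161.7   0.6   0.8] turn [-0.001 -0.003 -0.   ]
```

View pics/s6.png

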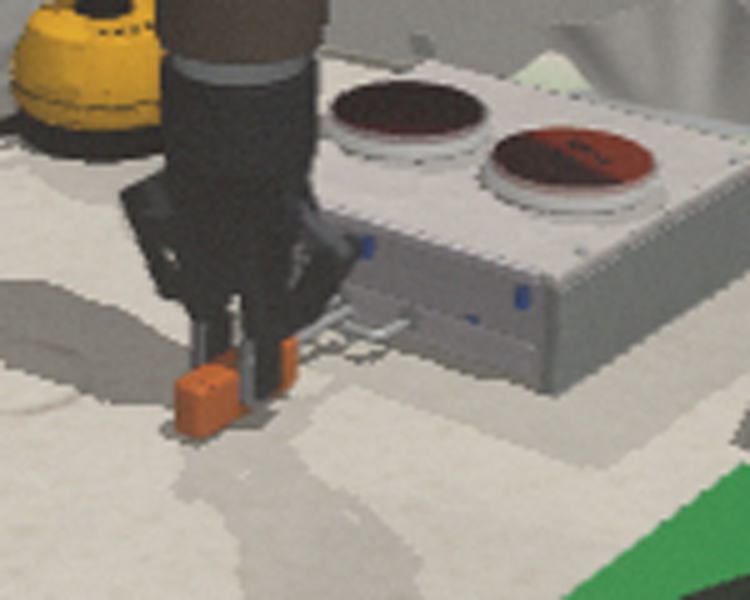

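The point is in the loop at (350,320) and the tray has followed. I'll continue the pull.

```bash
echo '[[[16, 0, 0, 0, 0, 0], [32, 0, 0, 0, 0, 0], [48, 0, 0, 0, 0, 0], [64, 0, 0, 0, 0, 0], [80, 0, 0, 0, 0, 0], [96, 0, 0, 0, 0, 0], [112, 0, 0, 0, 0, 0], [126, 0, 0, 0, 0, 0], [138, 0, 0, 0, 0, 0], [146, 0, 0, 0, 0, 0]]]' | python3 -m jog
echo '[[[4, 0, 0, 0, 0, 0], [8, 0, 0, 0, 0, 0], [11, 0, 0, 0, 0, 0], [11, 0, 0, 0, 0, 0], [11, 0, 0, 0, 0, 0]]]' | python3 -m jog
python3 -c "
from h import *
im,d=snap('top'); cv2.imwrite('pics/t7.png',cv2.resize(im[150:310,290:450],None,fx=3.75,fy=3.75,interpolation=cv2.INTER_CUBIC))
for n,q in (('wallfront.2',rw(-150,-85,24)),('stop',rw(-150,85,24))): print(n,((pix('top',q)[0]-[290,150])*3.75).round())
go(rw(-60-210,0,12),YR+np.pi/2)"
```

```text
clock: 8.35
position: [444.3, 8.9, 12.9]
ee_rot: [0.057, 0.998, 0.0, 0.001]
contact_force: [4.2, 0.9, 0.3]
gripper_width: 19.0
grasp_force: 59.4
clock: 8.85
position: [432.0, 9.2, 12.0]
ee_rot: [0.058, 0.998, -0.0, -0.001]
contact_force: [2.1, -0.2, 0.1]
gripper_width: 18.9
grasp_force: 59.3
wallfront.2 [382. 404.]
stop [151. 383.]
at [432.    9.2  12. ] yaw_y 1.455 j6 -2.09 W 18.7 t 8.9
shift [5.7 0.8 0. ] turn [-0.001 -0.002 -0.001]
```

View pics/t7.png

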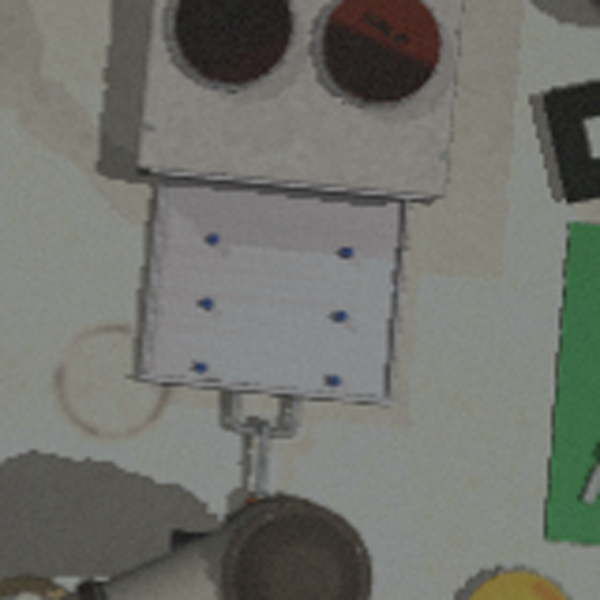

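The tray is out: its front edge runs (137,380) to (388,404), and a joint of 0.200 predicts (151,383) to (382,404). A small extra pull onto the stop, then I ease off and lift the hook.

```bash
echo '[[[3, 0, 0, 0, 0, 0], [6, 0, 0, 0, 0, 0], [6, 0, 0, 0, 0, 0], [6, 0, 0, 0, 0, 0]]]' | python3 -m jog
echo '[[[-7, 0, 0, 0, 0, 0], [-9, 0, 0, 0, 0, 0], [-9, 0, -20, 0, 0, 0], [-9, 0, -50, 0, 0, 0], [-9, 0, -90, 0, 0, 0], [-9, 0, -100, 0, 0, 0], [-9, 0, -100, 0, 0, 0]]]' | python3 -m jog
python3 -c "
from h import *
go([491,294,110],-0.31+np.pi/2)"
```

```text
clock: 9.3
position: [431.7, 11.9, 13.7]
ee_rot: [0.057, 0.998, 0.002, 0.005]
contact_force: [6.9, -0.1, 2.9]
gripper_width: 18.6
grasp_force: 60.5
clock: 10.0
position: [435.4, 9.2, 112.9]
ee_rot: [0.058, 0.998, 0.0, 0.0]
contact_force: [0.0, 0.5, -1.6]
gripper_width: 18.6
grasp_force: 59.9
at [435.4   9.2 112.9] yaw_y 1.455 j6 -2.08 W 18.6 t 10.0
shift [-22.3 289.3   3.2] turn [0.001 0.    0.194]
```

```bash
echo '[[[-22, 290, 3, 0, 0, 0.19], [-22, 290, 3, 0, 0, 0.19], [-22, 290, 3, 0, 0, 0.19], [-22, 290, 3, 0, 0, 0.19], [-22, 290, 3, 0, 0, 0.19], [-22, 290, 3, 0, 0, 0.19], [-22, 290, 3, 0, 0, 0.19], [-22, 290, 3, 0, 0, 0.19], [-22, 290, 3, 0, 0, 0.19]]]' | python3 -m jog
echo '[[[0, 0, 50, 0, 0, 0], [0, 0, 80, 0, 0, 0], [0, 0, 90, 0, 0, 0], [0, 0, 94, 0, 0, 0], [0, 0, 96, 0, 0, 0], [0, 0, 96, 0, 0, 0]]]' | python3 -m jog
python3 -c "
from h import *
print(arm.read_state()['contact_force'])
go([491,294,10],-0.31+np.pi/2)"
```

```text
clock: 10.9
position: [489.5, 293.0, 107.1]
ee_rot: [0.153, 0.988, -0.002, -0.002]
contact_force: [0.4, -0.2, -0.7]
gripper_width: 19.0
grasp_force: 60.0
clock: 11.5
position: [491.8, 295.3, 14.6]
ee_rot: [0.152, 0.988, 0.001, 0.001]
contact_force: [0.9, 1.3, -1.4]
gripper_width: 18.8
grasp_force: 59.9
[ 0.90848823  1.28580662 -1.3649222 ]
at [491.8 295.3  14.6] yaw_y 1.265 j6 -2.7 W 18.8 t 11.5
shift [ 0.4 -1.5  4.6] turn [0.002 0.001 0.005]
```

Going down in small steps until contact.

```bash
echo '[[[0, 0, 2, 0, 0, 0], [0, 0, 3, 0, 0, 0], [0, 0, 3, 0, 0, 0], [0, 0, 3, 0, 0, 0]]]' | python3 -m jog; echo '[[[0, 0, 1, 0, 0, 0], [0, 0, 2, 0, 0, 0], [0, 0, 2, 0, 0, 0], [0, 0, 2, 0, 0, 0]]]' | python3 -m jog
```

```text
clock: 11.9
position: [491.8, 295.5, 12.2]
ee_rot: [0.152, 0.988, 0.001, 0.001]
contact_force: [-0.6, -1.0, 5.4]
gripper_width: 18.6
grasp_force: 60.9
clock: 12.3
position: [491.8, 295.5, 12.1]
ee_rot: [0.151, 0.988, 0.001, 0.001]
contact_force: [-4.8, -2.7, 17.1]
gripper_width: 18.4
grasp_force: 62.5
```

```bash
echo '[[[0, 0, -2, 0, 0, 0], [0, 0, -2, 0, 0, 0], [0, 0, -2, 0, 0, 0]]]' | python3 -m jog; echo '[[[0, 0, 0, 0, 0, 0], [0, 0, 0, 0, 0, 0], [0, 0, 0, 0, 0, 0], [0, 0, 0, 0, 0, 0], [0, 0, 0, 0, 0, 0]]]' | python3 -m jog 55; echo '[[[0, 0, -40, 0, 0, 0], [0, 0, -80, 0, 0, 0], [0, 0, -120, 0, 0, 0], [0, 0, -140, 0, 0, 0], [0, 0, -140, 0, 0, 0]]]' | python3 -m jog
python3 - <<'E'
from h import *
d=np.array([-134.4,62.1]); yaw=np.arctan2(512.2-512.2,1)
go([512,-351,150],np.pi/2*0+0.05)
go([512,-351,150],np.pi/2)
print(arm.read_state()['joints'].round(2))
E
```

```text
clock: 12.6
position: [491.7, 295.5, 12.1]
ee_rot: [0.152, 0.988, 0.001, 0.001]
contact_force: [-1.9, -1.5, 9.3]
gripper_width: 18.8
grasp_force: 61.5
clock: 13.1
position: [490.9, 294.8, 10.0]
ee_rot: [0.152, 0.988, -0.0, -0.0]
contact_force: [-0.3, -0.0, -0.4]
gripper_width: 54.8
grasp_force: 0.0
clock: 13.6
position: [492.6, 296.2, 154.2]
ee_rot: [0.152, 0.988, 0.003, 0.003]
contact_force: [-0.0, 0.2, -0.6]
gripper_width: 54.5
grasp_force: 0.0
at [492.6 296.2 154.2] yaw_y 1.266 j6 -2.7 W 54.5 t 13.6
shift [-212.7 -611.6    0.9] turn [ 8.000e-03 -1.000e-03  1.216e+00]
at [492.6 296.2 154.2] yaw_y 1.266 j6 -2.7 W 54.5 t 13.6
shift [-212.7 -611.6    0.9] turn [ 0.006  0.005 -0.305]
[ 0.82  0.36 -0.23  0.   -0.97 -2.7 ]
```

```bash
cat > seg.py <<'E'
from h import *
im,d=snap('top')
hsv=cv2.cvtColor(im,cv2.COLOR_BGR2HSV)
poly=np.zeros((480,640),np.uint8); P=np.array([(443,212),(502,216),(497,297),(440,292)]); cv2.fillPoly(poly,[P],1)
b,g,r=[im[...,i].astype(int) for i in range(3)]
m=(poly>0)&((g-np.maximum(b,r))<0.25*g)
n,l,st,ce=cv2.connectedComponentsWithStats(m.astype(np.uint8),connectivity=8)
for i in range(1,n):
    if st[i,4]<8: continue
    ys,xs=np.nonzero(l==i); w=world('top',list(zip(xs,ys)),7)[:,:2]
    c=w.mean(0); u,s,vt=np.linalg.svd(w-c); t=(w-c)@vt[0]; mid=c+vt[0]*(t.max()+t.min())/2
    print(st[i].tolist(),'mean',c.round(1),'mid',mid.round(1),'len',np.ptp(t).round(),'ang',np.arctan2(vt[0,1],vt[0,0]).round(3))
hm=np.zeros((480,640),np.uint8); hm[215:307,210:280]=1
o=(hm>0)&(hsv[...,0]<18)&(hsv[...,1]>120)&(hsv[...,2]>60); ys,xs=np.nonzero(o)
if len(xs): print('hook',len(xs),cv2.minAreaRect(world('top',list(zip(xs,ys)),33)[:,:2].astype(np.float32)), 'z',np.median(world('top',list(zip(xs,ys)))[:,2]))
E
python3 seg.py
```

```text
[445, 235, 25, 50, 233] mean [ 532.6 -274. ] mid [ 528.4 -272. ] len 149.0 ang 2.689
hook 77 ((490.59454345703125, 293.3454895019531), (17.960298538208008, 76.5291976928711), 75.10143280029297) z 31.927288848405624
```

```bash
echo '[[[-70, -200, 0, 0, 0, -1], [-70, -200, 0, 0, 0, -1], [-70, -200, 0, 0, 0, -1], [-70, -200, 0, 0, 0, -1], [-70, -200, 0, 0, 0, -1], [-70, -200, 0, 0, 0, -1], [-70, -200, 0, 0, 0, -1], [-70, -200, 0, 0, 0, -1]]]' | python3 -m jog 40
python3 -c "
from h import *
go([512,-351,120],0.05)"
```

```text
clock: 14.45
position: [496.7, 82.3, 148.7]
ee_rot: [-0.34, 0.94, -0.0, -0.002]
contact_force: [-0.7, 0.4, -0.3]
gripper_width: 39.7
grasp_force: 0.0
at [496.7  82.3 148.7] yaw_y 2.264 j6 -1.36 W 39.7 t 14.45
shift [ 265.2 -343.    29.2] turn [ 0.002 -0.002 -0.927]
```

```bash
python3 - <<'E'
from h import *
im=np.load('pics/top.npz')['im'].astype(int); b,g,r=im[...,0],im[...,1],im[...,2]
print('green ratio', np.round((g-np.maximum(b,r))/g,2)[258:272,462:508:3])
for th in (0.35,0.45):
    m=np.zeros((480,640),bool); m[258:272,460:500]=True
    m&=(g-np.maximum(b,r))<th*g
    ys,xs=np.nonzero(m); w=world('top',list(zip(xs,ys)),8)[:,:2]; c=w.mean(0); u,s,vt=np.linalg.svd(w-c); print(th,len(xs),c.round(1),np.arctan2(vt[0,1],vt[0,0]),xs.min(),xs.max())
E
echo '[[[265, -343, 29, 0, 0, -0.93], [265, -343, 29, 0, 0, -0.93], [265, -343, 29, 0, 0, -0.93], [265, -343, 29, 0, 0, -0.93], [265, -343, 29, 0, 0, -0.93], [265, -343, 29, 0, 0, -0.93], [265, -343, 29, 0, 0, -0.93], [265, -343, 29, 0, 0, -0.93], [265, -343, 29, 0, 0, -0.93], [265, -343, 29, 0, 0, -0.93]]]' | python3 -m jog 40
```

```text
green ratio [[ 0.37  0.39  0.38  0.38  0.37  0.38  0.38  0.38  0.36  0.36  0.37  0.36
   0.37  0.18  0.01  0.01]
 [ 0.36  0.38  0.35  0.36  0.38  0.36  0.37  0.38  0.36  0.36  0.37  0.38
   0.36  0.18  0.02  0.02]
 [ 0.36  0.37  0.36  0.37  0.36  0.37  0.38  0.37  0.36  0.37  0.39  0.37
   0.37  0.16  0.02  0.  ]
 [ 0.36  0.36  0.39  0.37  0.38  0.36  0.35  0.34  0.36  0.37  0.34  0.33
   0.33  0.13  0.    0.  ]
 [ 0.37  0.38  0.35  0.38  0.38  0.36  0.3   0.28  0.3   0.33  0.27  0.28
   0.28  0.07  0.01  0.01]
 [ 0.36  0.37  0.34  0.33  0.28  0.3   0.34  0.35  0.37  0.35  0.38  0.36
   0.35  0.08  0.02  0.02]
 [ 0.39  0.34  0.32  0.33  0.37  0.36  0.38  0.36  0.38  0.35  0.36  0.32
   0.37  0.06  0.04  0.03]
 [ 0.34  0.19  0.27  0.36  0.37  0.4   0.35  0.37  0.36  0.36  0.34  0.28
   0.31  0.06  0.02  0.01]
 [ 0.38  0.21  0.31  0.34  0.36  0.35  0.36  0.34  0.34  0.35  0.29  0.36
   0.35  0.03  0.03  0.02]
 [ 0.37  0.37  0.29  0.31  0.33  0.29  0.34  0.3   0.35  0.35  0.36  0.37
   0.34  0.04  0.   -0.02]
 [ 0.36  0.37  0.36  0.36  0.36  0.37  0.36  0.36  0.36  0.36  0.36  0.37
   0.37  0.02  0.01  0.01]
 [ 0.36  0.35  0.34  0.38  0.37  0.39  0.37  0.38  0.36  0.35  0.39  0.35
   0.36  0.01  0.03 -0.01]
 [ 0.36  0.36  0.36  0.36  0.37  0.37  0.35  0.36  0.37  0.37  0.37  0.37
   0.35  0.01  0.03  0.  ]
 [ 0.38  0.35  0.37  0.35  0.37  0.38  0.38  0.36  0.38  0.36  0.37  0.37
   0.36  0.02  0.03  0.  ]]
0.35 153 [ 511.7 -339.2] 1.590345813073651 460 499
0.45 560 [ 511.9 -336.4] -1.5927435841207216 460 499
clock: 15.45
position: [512.7, -353.2, 119.1]
ee_rot: [0.724, -0.69, -0.001, 0.001]
contact_force: [0.6, 0.1, -0.6]
gripper_width: 40.2
grasp_force: 0.0<stdin>:3: RuntimeWarning: divide by zero encountered in divide
<stdin>:3: RuntimeWarning: invalid value encountered in divide
```

```bash
python3 -c "
from h import *
go([511.8,-351,6],0.04)"
echo '[[[0, 0, 50, 0, 0, 0], [0, 0, 90, 0, 0, 0], [0, 0, 105, 0, 0, 0], [0, 0, 110, 0, 0, 0], [0, 0, 112, 0, 0, 0], [0, 0, 112, 0, 0, 0]]]' | python3 -m jog 40
python3 -c "
from h import *
print(arm.read_state()['contact_force'])
go([511.8,-351,6],0.04)"
```

```text
at [ 512.7 -353.2  119.1] yaw_y -3.094 j6 0.39 W 40.2 t 15.45
shift [ -2.1   0.5 113.2] turn [0.003 0.001 0.008]
clock: 16.05
position: [514.4, -350.2, 9.9]
ee_rot: [0.726, -0.688, 0.001, -0.0]
contact_force: [0.8, -0.2, 0.3]
gripper_width: 40.1
grasp_force: 0.0
[ 0.7855405  -0.18097683  0.30710317]
at [ 514.4 -350.2    9.9] yaw_y -3.088 j6 0.39 W 40.1 t 16.05
shift [0.7 2.6 3.9] turn [-0.001 -0.001  0.014]
```

```bash
echo '[[[0, 2.5, 3, 0, 0, 0], [0, 2.5, 3, 0, 0, 0], [0, 2.5, 3, 0, 0, 0], [0, 2.5, 3, 0, 0, 0]]]' | python3 -m jog; echo '[[[0, 0, 0, 0, 0, 0], [0, 0, 0, 0, 0, 0], [0, 0, 0, 0, 0, 0], [0, 0, 0, 0, 0, 0], [0, 0, 0, 0, 0, 0], [0, 0, 0, 0, 0, 0], [0, 0, 0, 0, 0, 0]]]' | python3 -m jog 0;  echo '[[[0, 0, -20, 0, 0, 0], [0, 0, -60, 0, 0, 0], [0, 0, -90, 0, 0, 0], [0, 0, -90, 0, 0, 0]]]' | python3 -m jog
python3 -c "
from h import *
p=rw(-111.5,0,0);print(p)
go(rw(-111.5,0,95),YR)"
```

```text
clock: 16.45
position: [511.4, -350.3, 6.9]
ee_rot: [0.726, -0.688, 0.0, -0.0]
contact_force: [0.4, -0.3, -0.1]
gripper_width: 39.9
grasp_force: 0.0
clock: 17.15
position: [511.4, -350.4, 6.6]
ee_rot: [0.726, -0.688, 0.0, -0.0]
contact_force: [-0.1, 0.4, 3.8]
gripper_width: 10.3
grasp_force: 60.2
clock: 17.55
position: [513.8, -351.6, 100.9]
ee_rot: [0.726, -0.687, 0.004, -0.001]
contact_force: [-0.1, -1.0, -0.3]
gripper_width: 10.9
grasp_force: 59.7
[583.93648155  -7.50574424   0.        ]
at [ 513.8 -351.6  100.9] yaw_y -3.087 j6 0.39 W 10.9 t 17.55
shift [-339.7  -88.8    5.1] turn [-0.008 -0.004  0.17 ]
```

```bash
echo '[[[-340, -89, 5, 0, 0, 0.17], [-340, -89, 5, 0, 0, 0.17], [-340, -89, 5, 0, 0, 0.17], [-340, -89, 5, 0, 0, 0.17], [-340, -89, 5, 0, 0, 0.17], [-340, -89, 5, 0, 0, 0.17], [-340, -89, 5, 0, 0, 0.17], [-340, -89, 5, 0, 0, 0.17], [-340, -89, 5, 0, 0, 0.17]]]' | python3 -m jog
python3 - <<'E'
from m import *
w=world('top',cp([(212,240),(346,252),(206,303),(340,316),(200,367),(333,381)],290,150,3.75),20)
print(w.round(1)); print('front',w[2:].mean(0),'rear',w[:4].mean(0)); v=w[0::2].mean(0)-w[1::2].mean(0); print(v,np.arctan2(v[1],v[0])-np.pi/2)
u=w[:2].mean(0)-w[4:].mean(0); print(np.linalg.norm(u),np.arctan2(u[1],u[0])); print(rw(-111.5,0,9),rw(-63.5,0,9))
go(rw(-111.5,0,13),YR)
E
```

```text
clock: 18.45
position: [581.1, -4.5, 90.0]
ee_rot: [-0.666, 0.746, 0.001, -0.001]
contact_force: [0.8, -0.7, -1.1]
gripper_width: 10.4
grasp_force: 59.7
[[661.4  34.9  20. ]
 [650.4 -64.2  20. ]
 [614.7  40.5  20. ]
 [602.9 -58.3  20. ]
 [567.5  46.1  20. ]
 [555.  -51.7  20. ]]
front [585.02259359  -5.86322612  20.        ] rear [632.36134584 -11.80055955  20.        ]
[11.75491719 98.5941142   0.        ] -0.11866519699458555
95.41927253469993 -0.12477073947777514
[583.93648155  -7.50574424   9.        ] [631.6194312  -13.01358529   9.        ]
at [581.1  -4.5  90. ] yaw_y 3.028 j6 -0.38 W 10.4 t 18.45
shift [ 2.6 -3.3 77. ] turn [ 0.002 -0.     0.002]
```

```bash
echo '[[[2, -3.5, 40, 0, 0, 0], [2, -3.5, 60, 0, 0, 0], [2, -3.5, 70, 0, 0, 0], [2, -3.5, 74, 0, 0, 0], [2, -3.5, 74, 0, 0, 0], [2, -3.5, 74, 0, 0, 0]]]' | python3 -m jog; python3 -c "
from h import *
print(arm.read_state()['contact_force'])
go([584.5,-6.5,12.5],-0.117)"
```

```text
clock: 19.05
position: [585.7, -8.6, 18.4]
ee_rot: [-0.665, 0.747, -0.001, 0.001]
contact_force: [-0.0, -0.2, 0.2]
gripper_width: 10.5
grasp_force: 59.7
[-0.03574846 -0.20143975  0.20155472]
at [585.7  -8.6  18.4] yaw_y 3.025 j6 -0.38 W 10.5 t 19.05
shift [-1.9  1.5  5.9] turn [-0.002  0.001  0.001]
```

```bash
echo '[[[-1, 1, 2, 0, 0, 0], [-1, 1, 4, 0, 0, 0], [-1, 1, 4, 0, 0, 0], [-1, 1, 4, 0, 0, 0]]]' | python3 -m jog;echo '[[[0, 0, 1, 0, 0, 0], [0, 0, 2, 0, 0, 0], [0, 0, 2, 0, 0, 0]]]' | python3 -m jog
```

```text
clock: 19.45
position: [584.1, -7.1, 13.5]
ee_rot: [-0.665, 0.747, -0.0, 0.0]
contact_force: [0.1, 0.0, 0.0]
gripper_width: 10.7
grasp_force: 59.7
clock: 19.75
position: [584.4, -7.1, 12.5]
ee_rot: [-0.665, 0.747, -0.0, 0.0]
contact_force: [-2.4, 0.6, 6.8]
gripper_width: 10.5
grasp_force: 60.5
```

```bash
echo '[[[0, 0, -1, 0, 0, 0], [0, 0, -1, 0, 0, 0], [0, 0, -1, 0, 0, 0], [0, 0, -1, 0, 0, 0], [0, 0, -1, 0, 0, 0], [0, 0, -1, 0, 0, 0]]]' | python3 -m jog 28; echo '[[[0, 0, -10, 0, 0, 0], [0, 0, -40, 0, 0, 0], [0, 0, -80, 0, 0, 0], [0, 0, -110, 0, 0, 0], [0, 0, -110, 0, 0, 0]]]' | python3 -m jog
python3 -c "
from h import *
go([528,-272,120],2.689-np.pi/2); print(2.689-np.pi/2)"
```

```text
clock: 20.35
position: [584.0, -7.2, 12.2]
ee_rot: [-0.665, 0.747, 0.0, -0.0]
contact_force: [-0.4, -0.3, 1.6]
gripper_width: 28.1
grasp_force: 0.0
clock: 20.85
position: [587.4, -6.8, 128.4]
ee_rot: [-0.665, 0.747, -0.003, 0.005]
contact_force: [0.1, -0.2, -0.5]
gripper_width: 27.7
grasp_force: 0.0
at [587.4  -6.8 128.4] yaw_y 3.027 j6 -0.38 W 27.7 t 20.85
shift [270.3  28.7   7.3] turn [-0.011 -0.004 -1.233]
1.1182036732051035
```

```bash
echo '[[[270, 29, 7, 0, 0, -1.23], [270, 29, 7, 0, 0, -1.23], [270, 29, 7, 0, 0, -1.23], [270, 29, 7, 0, 0, -1.23], [270, 29, 7, 0, 0, -1.23], [270, 29, 7, 0, 0, -1.23], [270, 29, 7, 0, 0, -1.23], [270, 29, 7, 0, 0, -1.23], [270, 29, 7, 0, 0, -1.23], [270, 29, 7, 0, 0, -1.23]]]' | python3 -m jog 40
python3 -c "
from h import *
go([528.3,-272.2,6.5],2.695-np.pi/2)"
```

```text
clock: 21.85
position: [523.6, -272.2, 115.2]
ee_rot: [0.974, -0.227, -0.0, -0.0]
contact_force: [-0.5, -0.0, -0.8]
gripper_width: 39.7
grasp_force: 0.0
at [ 523.6 -272.2  115.2] yaw_y -2.028 j6 1.32 W 39.7 t 21.85
shift [  4.3  -2.1 108.7] turn [ 0.     0.001 -0.011]
```

```bash
echo '[[[4.3, -2, 50, 0, 0, -0.01], [4.3, -2, 85, 0, 0, -0.01], [4.3, -2, 100, 0, 0, -0.01], [4.3, -2, 107, 0, 0, -0.01], [4.3, -2, 107, 0, 0, -0.01], [4.3, -2, 107, 0, 0, -0.01]]]' | python3 -m jog 40
echo '[[[0, 0, 0, 0, 0, 0], [0, 0, 0, 0, 0, 0]]]' | python3 -m jog 40
python3 -c "
from h import *
go([528.3,-272.2,6.5],2.695-np.pi/2)"
```

```text
clock: 22.45
position: [529.7, -272.3, 9.4]
ee_rot: [0.975, -0.222, 0.001, 0.0]
contact_force: [0.1, 0.5, 1.0]
gripper_width: 40.0
grasp_force: 0.0
clock: 22.65
position: [529.5, -272.3, 9.6]
ee_rot: [0.975, -0.222, 0.001, 0.0]
contact_force: [-0.5, 0.6, -0.4]
gripper_width: 40.2
grasp_force: 0.0
at [ 529.5 -272.3    9.6] yaw_y -2.018 j6 1.33 W 40.2 t 22.65
shift [-1.1  0.4  3.1] turn [-0.    -0.002 -0.   ]
```

```bash
echo '[[[-1, 0, 2.5, 0, 0, 0], [-1, 0, 2.5, 0, 0, 0], [-1, 0, 2.5, 0, 0, 0]]]' | python3 -m jog; echo '[[[0, 0, 0, 0, 0, 0], [0, 0, 0, 0, 0, 0], [0, 0, 0, 0, 0, 0], [0, 0, 0, 0, 0, 0], [0, 0, 0, 0, 0, 0], [0, 0, 0, 0, 0, 0], [0, 0, 0, 0, 0, 0]]]' | python3 -m jog 0;  echo '[[[0, 0, -20, 0, 0, 0], [0, 0, -60, 0, 0, 0], [0, 0, -105, 0, 0, 0], [0, 0, -105, 0, 0, 0], [0, 0, -105, 0, 0, 0]]]' | python3 -m jog
python3 -c "
from h import *
go([632,-12.5,100],-0.117)"
```

```text
clock: 22.95
position: [527.7, -271.7, 5.8]
ee_rot: [0.975, -0.222, -0.0, 0.0]
contact_force: [-0.3, 0.8, 0.5]
gripper_width: 40.4
grasp_force: 0.0
clock: 23.65
position: [528.0, -271.8, 6.0]
ee_rot: [0.975, -0.222, 0.0, 0.0]
contact_force: [0.4, 0.6, 2.0]
gripper_width: 9.7
grasp_force: 59.6
clock: 24.15
position: [528.1, -271.6, 111.6]
ee_rot: [0.975, -0.222, 0.001, -0.0]
contact_force: [0.4, 0.0, -1.2]
gripper_width: 9.8
grasp_force: 59.3
at [ 528.1 -271.6  111.6] yaw_y -2.018 j6 1.33 W 9.8 t 24.15
shift [ -18.4 -278.5   11.9] turn [-2.000e-03 -1.000e-03  1.241e+00]
```

```bash
echo '[[[-18, -278, 8, 0, 0, 1.24], [-18, -278, 8, 0, 0, 1.24], [-18, -278, 8, 0, 0, 1.24], [-18, -278, 8, 0, 0, 1.24], [-18, -278, 8, 0, 0, 1.24], [-18, -278, 8, 0, 0, 1.24], [-18, -278, 8, 0, 0, 1.24], [-18, -278, 8, 0, 0, 1.24], [-18, -278, 8, 0, 0, 1.24], [-18, -278, 8, 0, 0, 1.24]]]' | python3 -m jog
python3 -c "
from h import *
im,d=snap('scene'); cv2.imwrite('pics/s8.png',cv2.resize(im[150:350,250:500],None,fx=3.2,fy=3,interpolation=cv2.INTER_CUBIC))
go([632,-12.5,13],-0.117)"
```

```text
clock: 25.15
position: [630.4, -13.2, 100.4]
ee_rot: [-0.665, 0.747, 0.001, -0.002]
contact_force: [-0.4, -0.2, -0.7]
gripper_width: 9.6
grasp_force: 59.3
at [630.6 -13.3 100.8] yaw_y 3.027 j6 -0.35 W 10.5 t 25.2
shift [-1.1 -1.6 87.8] turn [ 0.004 -0.001  0.002]
```

View pics/s8.png

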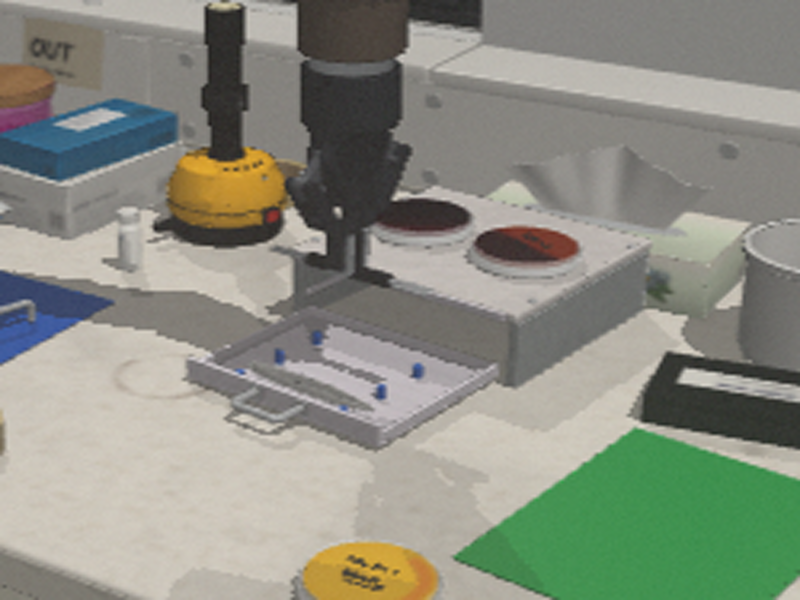

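The forceps lie in the front lane, from (250,365) to (372,410), and the spatula is held level over the rear lane. Lowering it.

```bash
echo '[[[-1, -1.5, 40, 0, 0, 0], [-1, -1.5, 65, 0, 0, 0], [-1, -1.5, 78, 0, 0, 0], [-1, -1.5, 84, 0, 0, 0], [-1, -1.5, 84, 0, 0, 0], [-1, -1.5, 84, 0, 0, 0]]]' | python3 -m jog; python3 -c "
from h import *
print(arm.read_state()['contact_force'])
go([632,-12.5,12],-0.117)"
```

```text
clock: 25.8
position: [634.3, -12.3, 19.9]
ee_rot: [-0.665, 0.747, -0.001, 0.001]
contact_force: [-0.5, 1.0, -0.4]
gripper_width: 9.6
grasp_force: 59.3
[-0.54520091  0.9836461  -0.42965796]
at [634.3 -12.3  19.9] yaw_y 3.026 j6 -0.35 W 9.6 t 25.8
shift [0.4 2.3 7.9] turn [-0.002  0.     0.002]
```

```bash
echo '[[[0, 2, 3, 0, 0, 0], [0, 2, 6, 0, 0, 0], [0, 2, 6, 0, 0, 0], [0, 2, 6, 0, 0, 0]]]' | python3 -m jog;echo '[[[0, 0, 1, 0, 0, 0], [0, 0, 2, 0, 0, 0], [0, 0, 2, 0, 0, 0]]]' | python3 -m jog
```

```text
clock: 26.2
position: [631.4, -12.2, 13.0]
ee_rot: [-0.665, 0.747, -0.0, 0.0]
contact_force: [0.7, 0.7, 0.0]
gripper_width: 9.7
grasp_force: 59.3
clock: 26.5
position: [631.7, -12.1, 12.0]
ee_rot: [-0.665, 0.747, -0.0, 0.0]
contact_force: [-1.7, 1.4, 5.3]
gripper_width: 9.5
grasp_force: 60.0
```

```bash
echo '[[[0, 0, -1, 0, 0, 0], [0, 0, -1, 0, 0, 0], [0, 0, -1, 0, 0, 0], [0, 0, -1, 0, 0, 0], [0, 0, -1, 0, 0, 0], [0, 0, -1, 0, 0, 0]]]' | python3 -m jog 28; echo '[[[0, 0, -10, 0, 0, 0], [0, 0, -40, 0, 0, 0], [0, 0, -80, 0, 0, 0], [0, 0, -120, 0, 0, 0], [0, 0, -160, 0, 0, 0], [0, 0, -160, 0, 0, 0]]]' | python3 -m jog; echo '[[[250, 40, 0, 0, 0, 0], [250, 40, 0, 0, 0, 0], [250, 40, 0, 0, 0, 0], [250, 40, 0, 0, 0, 0], [250, 40, 0, 0, 0, 0], [250, 40, 0, 0, 0, 0], [250, 40, 0, 0, 0, 0]]]' | python3 -m jog
python3 - <<'E'
from h import *
im,d=snap('top')
# spatula grip: dark pixels in tray; blue posts
q=pix('top',[rw(x,y,12) for x,y in((-150,-85),(-150,85),(-20,85),(-20,-85))]); poly=np.zeros((480,640),np.uint8); cv2.fillPoly(poly,[q.round().astype(np.int32)],1)
hsv=cv2.cvtColor(im,cv2.COLOR_BGR2HSV); c,s=np.cos(YR),np.sin(YR)
def rep(n,m,z):
    ys,xs=np.nonzero(m); 
    if len(xs)<5: print(n,len(xs)); return
    w=world('top',list(zip(xs,ys)),z)-OR; r=np.column_stack([w[:,0]*c+w[:,1]*s,-w[:,0]*s+w[:,1]*c])
    k=r.mean(0); vt=np.linalg.svd(r-k)[2]; print(n,len(xs),k.round(1),r.min(0).round(),r.max(0).round(),'axis',vt[0].round(2))
blue=(poly>0)&(hsv[...,0]>105)&(hsv[...,0]<125)&(hsv[...,1]>120); rep('posts',blue,20)
rep('dark',(poly>0)&(hsv[...,2]<75)&~cv2.dilate(blue.astype(np.uint8),np.ones((5,5))).astype(bool),19)
cv2.imwrite('pics/t9.png',im); print(np.median(hsv[poly>0][:,2]),arm.read_state()['position'])
E
python3 seg.py
```

```text
clock: 27.1
position: [631.3, -12.2, 11.7]
ee_rot: [-0.665, 0.747, 0.0, -0.0]
contact_force: [-0.3, -0.1, 0.1]
gripper_width: 28.2
grasp_force: 0.0
clock: 27.7
position: [635.3, -12.0, 180.2]
ee_rot: [-0.665, 0.746, -0.005, 0.006]
contact_force: [0.8, 0.6, -0.3]
gripper_width: 27.7
grasp_force: 0.0
clock: 28.4
position: [562.0, -257.2, 172.0]
ee_rot: [-0.664, 0.748, -0.0, 0.0]
contact_force: [0.2, 0.3, 0.1]
gripper_width: 27.9
grasp_force: 0.0
posts 8 [-74.2  13.5] [-135.  -49.] [-37.  52.] axis [ 0.51 -0.86]
dark 345 [-74.2 -10.3] [-151.  -85.] [-22.  78.] axis [-0.2   0.98]
88.0 [ 562.52843605 -256.07227127  171.98406837]
[440, 212, 63, 82, 3047] mean [ 577.4 -307.8] mid [ 562.4 -293.7] len 280.0 ang 2.39
hook 193 ((491.0571594238281, 294.4591979980469), (18.810649871826172, 76.59944152832031), 72.21564483642578) z 31.681250972045518
```

Run:
```python
from h import *
im=np.load('pics/top.npz')['im']; c,s=np.cos(YR),np.sin(YR)
# rectified riser-frame height/intensity map of tray, 6 mm cells, mean grey
g=cv2.cvtColor(im,cv2.COLOR_BGR2GRAY)
for x in range(-150,-20,6):
    q=pix('top',[rw(x,y,14) for y in range(-84,85,8)]); print(x,[int(g[int(round(v)),int(round(u))]) for u,v in q])
```

```text
-150 [120, 134, 90, 117, 133, 135, 77, 110, 84, 66, 96, 136, 135, 82, 77, 105, 135, 117, 134, 120, 98, 109]
-144 [130, 117, 116, 126, 131, 123, 120, 133, 134, 109, 121, 133, 134, 109, 133, 133, 92, 116, 131, 132, 118, 129]
-138 [137, 141, 141, 141, 135, 84, 141, 140, 140, 141, 137, 139, 140, 143, 138, 135, 128, 90, 137, 139, 135, 134]
-132 [140, 137, 139, 138, 77, 86, 139, 139, 138, 140, 138, 140, 137, 140, 138, 137, 137, 61, 110, 135, 133, 130]
-126 [83, 90, 86, 89, 89, 86, 116, 94, 98, 137, 139, 138, 139, 139, 137, 140, 138, 136, 138, 136, 134, 129]
-120 [87, 86, 82, 77, 79, 76, 77, 78, 76, 84, 69, 67, 86, 90, 81, 86, 96, 119, 93, 85, 87, 87]
-114 [86, 88, 86, 75, 77, 79, 81, 87, 89, 83, 89, 89, 87, 88, 86, 78, 75, 64, 88, 86, 87, 83]
-108 [86, 86, 86, 86, 86, 85, 72, 75, 81, 71, 67, 85, 84, 66, 77, 76, 74, 88, 83, 86, 84, 79]
-102 [87, 86, 88, 89, 86, 87, 87, 90, 88, 87, 87, 83, 85, 89, 86, 88, 86, 86, 90, 85, 87, 84]
-96 [87, 86, 86, 73, 81, 83, 87, 87, 83, 85, 87, 87, 84, 89, 86, 88, 82, 84, 88, 85, 86, 74]
-90 [86, 87, 86, 85, 57, 90, 87, 91, 89, 89, 90, 86, 87, 91, 86, 91, 79,
[... 414 characters left out ...]
72, 74, 44, 35, 31, 42, 31, 35, 38, 42, 34, 30, 81, 74, 73, 73, 84, 83]
-54 [38, 87, 87, 83, 85, 85, 82, 86, 86, 86, 84, 86, 86, 86, 89, 84, 86, 87, 83, 87, 87, 81]
-48 [37, 85, 87, 81, 81, 88, 86, 86, 87, 86, 86, 84, 86, 85, 87, 79, 82, 82, 81, 84, 83, 79]
-42 [43, 135, 137, 119, 87, 103, 118, 131, 128, 88, 89, 126, 127, 137, 114, 127, 79, 65, 88, 85, 85, 80]
-36 [32, 131, 128, 129, 79, 78, 129, 130, 127, 125, 124, 126, 122, 123, 126, 123, 121, 61, 124, 111, 85, 115]
-30 [40, 129, 127, 126, 126, 128, 127, 124, 126, 126, 123, 126, 128, 126, 124, 125, 123, 123, 123, 133, 137, 130]
-24 [39, 126, 129, 126, 124, 125, 123, 125, 124, 125, 123, 126, 122, 123, 124, 127, 123, 122, 123, 125, 132, 129]
```

The spatula's grip spans y −36 to +36 mm at x ≈ −64 (rear lane centre −63.5). The forceps are at about (−114, −4) against the front lane centre at −111.5, and the post rows fit a fully drawn tray. Handing in.

```bash
python3 -c "
from bench import arm
print(arm.job_done())"
```

```text
the job is handed in; nothing more can be done
None
```

I handed the job in at about 28.5 s. By my last camera measurements the tray is fully out, the hook is back upright on its blue mat, the forceps are in the front lane and the spatula is in the rear lane; the hand-in returned no verdict.

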